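# Make up the brush kit and the tick kit

### The job

Make up two dog-care kits. For the brush kit, stand the two hand brushes upright, one behind the other and centred across the plywood rack, broad sides square to its fixed end wall: the taller bristle brush next to the wall, then the shorter pin brush, and finally slide the end stop up until it holds them snug. For the tick kit, stand the lidded glass jar inside the round ring in the aluminium tray and lay the tick remover flat and lengthwise in the tray's long compartment; leave the comb and the balm tin where they are.

Things in the scene. Friction and masses are not known exactly. Their poses are not given: they have to be found in the camera images.
- bristle_brush: Taller hand brush without handle, standing on end: birch back and a solid dense block of dark bristles, both 50 mm wide. A rigid block of 32 mm (its x) by 50 mm (its y) by 95 mm high, 160 g. Origin: centre of the underside (x from -16 to +16 mm); z up. Back at -x, bristles at +x. Grip across the 50 mm (y), e.g. 75 mm up.
- pin_brush: Shorter hand brush without handle, standing on end: birch back with black rubber pad and rows of thin steel pins. Behaves as a rigid block of 30 mm (its x, -15 to +15) by 50 mm (its y) by 78 mm high, 130 g. Origin: centre of the underside; z up. Back at -x, pins at +x. Grip across the 50 mm (y), e.g. 58 mm up.
- jar: Small round clear glass jar with a steel screw lid, upright, 56 mm diameter, 62 mm high (lid 53 mm diameter, the top 12 mm), 170 g. Origin: centre of the underside, z up.
- tick_remover: Yellow plastic tick remover lying flat, 110 mm long along its x (-55 to +55 mm): a straight handle 12 mm wide (y) and 14 mm high from x = -55 to +30 mm, then a small two-pronged fork to +55 mm. 30 g. Origin: middle of the length, on the underside; z up. Grip across the handle near x = -8 mm.
- rack: Plywood rack, fixed. Base x -125 to +105 mm, 110 mm wide (y), floor 8 mm above the origin; curbs 16 mm high at |y| = 49 to 55 mm. Fixed wall at the +x end: inner face at x = +95 mm, 44 mm wide, top 78 mm up. Origin on the bench, on the middle line; z up. Brushes stand on the line y = 0, their x along the rack's x (either way round), wall first, then stop.
- stop (a joint): Position (m) of the rack's aluminium end stop: 0 to 0.12, grows towards the wall (rack +x); friction 1.5 N, stays put. Pushing face at rack x = -55 mm + value: plate 8 mm thick, 44 mm wide, top 68 mm above the bench. Behind it a gusset to grip from above: 12 mm thick (rack y, centred), 50 mm long, middle at x = -88 mm + value, top 74 mm. Tight on both brushes it reads 0.088.
- tray: Aluminium tray, fixed, 170 (x) by 220 mm (y), walls 4 mm thick, 18 mm high, floor 4 mm up. Divider 16 mm high at y = 4 to 8 mm. On the +y side a ring for the jar: centre x = 0, y = +57 mm, inside diameter 80 mm, 8 mm above the floor. On the -y side the long compartment, clear 162 (x) by 110 mm, centre y = -51 mm; lengthwise is x. Origin: centre of the underside; z up.
- comb: Steel flea comb with short dark wooden handle, lying flat, about 110 mm long (its x), 35 mm wide, 12 mm high. Not part of a kit: leave it. Origin: middle of the length, on the underside.
- balm_tin: Flat round aluminium balm tin, 49 mm diameter, 22 mm high. Not part of a kit: leave it. Origin: centre of the underside.
Not all that is in view belongs to the job. There is more than one size of the jar; the job needs the middle-sized.

How it is judged:
At the end, for the whole second after the job is handed in: Brushes upright on the rack floor within 15 mm of its middle, square to 0.2 rad, bristle brush by the wall, pin brush by the stop, at most 5 mm play. Jar upright on the tray floor in the ring; tick remover flat in the long compartment, lengthwise to 0.4 rad. All released, at rest (value of joint stop above 0.083 m and x of bristle_brush in the frame of rack between 0.07 and 0.086 m and x of pin_brush in the frame of rack between 0.038 and 0.056 m and y of bristle_brush in the frame of rack between -0.015 and 0.015 m and y of pin_brush in the frame of rack between -0.015 and 0.015 m and angle between each of bristle_brush, pin_brush's own z axis and vertical below 0.12 rad and angle between the x axis of each of bristle_brush, pin_brush and the x axis of rack, either way round below 0.2 rad and height (world z) of each of bristle_brush, pin_brush below 0.014 m and x of jar in the frame of tray between -0.014 and 0.014 m and y of jar in the frame of tray between 0.043 and 0.071 m and height (world z) of jar below 0.009 m and angle between jar's own z axis and vertical below 0.1 rad and x of tick_remover in the frame of tray between -0.03 and 0.03 m and y of tick_remover in the frame of tray between -0.105 and 0.003 m and height (world z) of tick_remover below 0.01 m and angle between tick_remover's own z axis and vertical below 0.15 rad and angle between the x axis of tick_remover and the x axis of tray, either way round below 0.4 rad and linear speed of each of bristle_brush, pin_brush, jar, tick_remover below 0.02 m/s); the robot touches nothing.
It fails at once if the comb is moved by more than 25 mm (distance of comb from where it was at the start of the episode above 0.025 m).
It fails at once if the balm tin is moved by more than 25 mm (distance of balm_tin from where it was at the start of the episode above 0.025 m).
It also fails if it takes over 128 s, if anything falls off the work surface, if the arm or the gripper's body presses on something with over 40 N, if the wrist force passes 120 N, or if a joint passes its speed limit or range.

### The arm

A 6-joint arm with a two-finger parallel gripper is mounted at the origin on the work surface. World frame = base frame: x ahead of the robot, y to its left, z up, the work surface at z = 0. Lengths are in m, angles in rad, forces in N, time in s.
With the tool pointing down it reaches from about 0.275 to 0.725 m from the base axis. Payload 15.9 kg.
Tool frame: the origin (TCP) lies between the finger pads; the fingertips stand 22 mm ahead of it and the grasp point (between the pads) lies 3 mm ahead of it; z points along the fingers, y is the direction in which the jaws open and shut (so a half turn about z gives the same grasp; the last joint's range is limited). The gripper opens to 85 mm and grips with 20 to 120 N. Pads are 22 mm wide; open, the fingers measure 114 mm over their backs; the gripper's body (76 mm by 85 mm) begins 54 mm behind the grasp point. The pads swing forward as they close: fully open they stand 13 mm farther back than shut.
Start: joints at [1.29, 0.213, -0.034, 1.323, 0, 1.571], TCP at [0.139, 0.48, 0.253] pointing down, gripper open.
Joint ranges: [-2.98, 2.98], [-0.74, 1.72], [-1.14, 1.35], [-2.1, 2.04], [-1.57, 1.44], [-3.14, 3.14]. Speed limits (rad/s): [1.89, 1.89, 2.39, 2.57, 3.14, 3.14].

### API

Orientations are given as a unit quaternion [x, y, z, w].
In Python, from station import arm, capture, get_calibration gives the robot as it stands.
- The arm moves only by the tool carry_out, never from a script. Its argument "series" is text: rows parted by semicolons, each of 4 numbers parted by spaces: the shift along the tool's x, y, z in cm, then the turn about the tool's z in rad. A call has 1 to 12 rows; each row shifts and turns the commanded pose from where the row before left it, along the tool's axes as they then stand; what a row does not reach is not made up. A row lasts 1/8 s, in which the tool goes at most 62.5 mm and 10.7 degrees, less where a joint would pass 70% of its speed; a pose out of reach is approached as far as the arm can. A call with a gripper value outside its range is refused whole. "grip" is the opening, from 0 (shut) to 1 (fully open), set as the call begins (left out, the last holds). The fingers move at their own pace and stop on an object; "grip_force" is the grip in N (left out, the last holds). Time passes only in rows, so rows that do not move let the fingers close. It gives the time, the measured TCP pose, the force and the opening at its end, in the units of the state.
- arm.state(): the state, without advancing time (a new reading comes with each control period).
- capture(name): name is "scene" or "top" or "wrist"; returns (picture, depth): 480x640x3 uint8, red, green, blue; 480x640 float32, m along the optical axis (not along the pixel's ray), 0 where there is no reading.
- get_calibration(name): a dict with "intrinsics" (3x3 intrinsics, pixels), "eye" and "attitude" of the camera in the world; the wrist camera has in their place "T_tool_cam" (4x4, takes a point from camera to tool coordinates, whose origin is the TCP and whose axes are the flange's). Camera axes: x right, y down, z forward; pixel columns grow to the right and rows downward; lengths in m; the calibration is good to about 2 mm. The wrist camera is an equidistant fisheye: a pixel r from the principal point sees the ray r / f radians off the axis. A picture is of the moment at which its call begins: read the wrist's pose just before it. get_calibration takes no time and is no camera call.
- arm.close_job(): hands the job in, once; it reports no verdict.
The state is a dict: "clock": time; "joint_pos": joint angles; "dq": joint speeds; "joint_efforts": joint torques, N m; "position": TCP position; "tcp_rot": TCP orientation; "wrist_force": force on the tool from outside, world axes, zero at the start; "wrist_torque": the same for the moment, N m; "grip_width": finger opening in m.
Only numpy, scipy, OpenCV 4.12 (cv2) and the standard library are available. Lean on these libraries where they do the work, as an engineer would, in place of code of your own. Each camera call takes 0.05 s, during which the arm holds its last target.

## Working session

There is one attempt and no reset: what is moved stays moved. The work goes in short steps, Python scripts to look and compute and a tool call to move; the robot and the scene stay as the last step left them, time stands still between calls to the robot, and variables do not carry over. Pictures are saved under pics/ and viewed, and the job is handed in when it is done.

Besides the shell and the picture viewer there is one more tool, called after "Emit:" in YAML: its name, and indented under it one key for each argument. carry_out: Moves the arm, as the interface text tells. Its arguments: {"type":"object","properties":{"series":{"type":"string"},"grip":{"type":"number"},"grip_force":{"type":"number"}},"required":["series"]}

```bash
ls; mkdir -p pics; python3 - <<'E'
from station import arm,capture,get_calibration
import cv2,numpy as np
print(arm.state())
for n in("scene","top"):
    p,d=capture(n); cv2.imwrite(f"pics/{n}0.png",p[:,:,::-1]); np.save(f"pics/{n}0.npy",d); c=get_calibration(n); print(n,c)
print(get_calibration("wrist"))
E
```

```text
pics
{'clock': 0.0, 'joint_pos': array([ 1.28999649e+00,  2.13328504e-01, -3.50214936e-02,  1.32351597e+00,
        2.50224312e-05,  1.57080076e+00]), 'dq': array([ 0.00081534,  0.00014681, -0.00045082, -0.00056003, -0.00038818,
       -0.00056079]), 'joint_efforts': array([ 1.02928832e-03, -6.86158705e+01,  4.87117410e+01,  1.74681447e-02,
       -2.03858690e-05,  3.13066437e-05]), 'position': array([0.1384701 , 0.48012451, 0.2528449 ]), 'tcp_rot': array([ 1.39941291e-01,  9.90159658e-01, -5.27806518e-04, -8.72291249e-05]), 'wrist_force': array([-0.38613343, -1.24964129,  0.86994638]), 'wrist_torque': array([0.05698593, 0.03640014, 0.00014779]), 'grip_width': 0.08544748768791464}
scene {'intrinsics': array([[621.79146716,   0.        , 318.59039079],
       [  0.        , 621.79146716, 250.08207369],
       [  0.        ,   0.        ,   1.        ]]), 'eye': array([ 1.31776972, -0.43959502,  1.18551272]), 'attitude': array([ 0.84166297,  0.44481163, -0.14946235, -0.26722099])}
top {'intrinsics': array([[507.1857307 ,   0.        , 324.98807768],
       [  0.        , 507.1857307 , 236.75677678],
       [  0.        ,   0.        ,   1.        ]]), 'eye': array([0.40086839, 0.0146125 , 0.95265856]), 'attitude': array([-0.67769945,  0.72788288, -0.07708627,  0.07048177])}
{'intrinsics': array([[371.64829954,   0.        , 316.33007008],
       [  0.        , 371.64829954, 246.63772457],
       [  0.        ,   0.        ,   1.        ]]), 'T_tool_cam': array([[ 1.47263860e-03, -9.64478063e-01, -2.64158848e-01,
         6.73590732e-02],
       [ 9.99998292e-01,  1.12540856e-03,  1.46580066e-03,
        -3.93712810e-04],
       [-1.11644595e-03, -2.64160556e-01,  9.64478074e-01,
        -1.21744063e-01],
       [ 0.00000000e+00,  0.00000000e+00,  0.00000000e+00,
         1.00000000e+00]])}
```

View pics/top0.png

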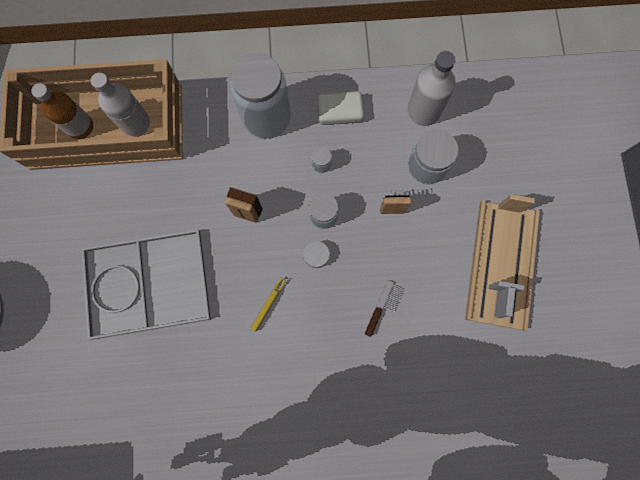

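View pics/scene0.png

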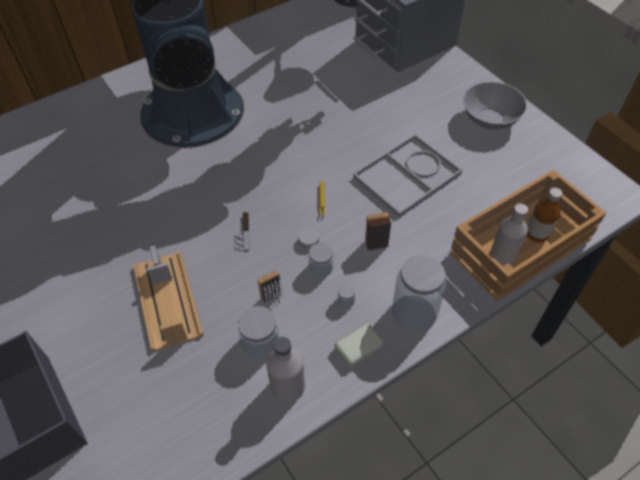

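```bash
cat > h.py <<'E'
import numpy as np,cv2
from scipy.spatial.transform import Rotation as R
from station import arm,capture,get_calibration
def cam(n):
    c=get_calibration(n); return c["intrinsics"],R.from_quat(c["attitude"]).as_matrix(),np.array(c["eye"])
def px2w(n,u,v,z=None,d=None):
    K,A,e=cam(n); r=A@np.array([(u-K[0,2])/K[0,0],(v-K[1,2])/K[1,1],1.])
    if z is not None: return e+r*(z-e[2])/r[2]
    return e+r*d
def w2px(n,p):
    K,A,e=cam(n); q=A.T@(np.array(p)-e); return K[0,0]*q[0]/q[2]+K[0,2],K[1,1]*q[1]/q[2]+K[1,2]
def cloud(n,d):
    K,A,e=cam(n); v,u=np.mgrid[0:480,0:640]; q=np.stack([(u-K[0,2])/K[0,0],(v-K[1,2])/K[1,1],np.ones_like(u)],-1)*d[...,None]
    return q@A.T+e
def rel(p,yaw=None):
    """shift in tool axes (cm) to TCP world target p, and turn"""
    s=arm.state(); M=R.from_quat(s["tcp_rot"]).as_matrix()
    return M.T@(np.array(p)-s["position"])*100
E
python3 - <<'E'
from h import *
for n in("scene","top"):
    print(n,cam(n)[1].round(3),w2px(n,(0,0,0)),w2px(n,(.14,.48,.25)))
d=np.load("pics/top0.npy");W=cloud("top",d)
im=cv2.imread("pics/top0.png")
for nm,(u,v) in dict(big=(259,75),med=(323,203),small=(321,157),big2=(434,148),tin=(316,254),br=(243,195),pin=(398,197),wall=(518,201),stop=(513,287),gus=(510,300),tickA=(255,328),tickB=(288,278),trayc=(146,285),bench=(300,350)).items():
    print(nm,W[v,u].round(3))
def crop(a,b,c,e,k,name):
    cv2.imwrite(name,cv2.resize(im[b:e,a:c],None,fx=k,fy=k,interpolation=cv2.INTER_CUBIC))
crop(220,140,380,260,5,"pics/c1.png")
crop(440,180,560,340,3.7,"pics/c2.png")
crop(370,170,450,230,8,"pics/c3.png")
crop(70,220,220,345,4.7,"pics/c4.png")
E
```

```text
scene [[ 0.56   0.669 -0.489]
 [ 0.829 -0.461  0.317]
 [-0.014 -0.583 -0.813]] (np.float64(191.6490852535967), np.float64(110.09168173762652)) (np.float64(362.8623230686586), np.float64(-4.683837666515757))
top [[-0.072 -0.976  0.207]
 [-0.997  0.07  -0.017]
 [ 0.002 -0.208 -0.978]] (np.float64(349.74881802940075), np.float64(587.9984479294734)) (np.float64(-37.32563636745374), np.float64(587.7373650318144))
big [0.862 0.094 0.156]
med [ 0.652 -0.001  0.063]
small [ 0.747 -0.004  0.045]
big2 [ 0.734 -0.209  0.087]
tin [0.567 0.018 0.018]
br [0.669 0.139 0.091]
pin [ 0.65  -0.136  0.077]
wall [ 0.629 -0.354  0.068]
stop [ 0.475 -0.321  0.07 ]
gus [ 0.453 -0.312  0.071]
tickA [0.439 0.138 0.014]
tickB [ 0.528  0.074 -0.001]
trayc [0.534 0.34  0.003]
bench [ 0.394  0.059 -0.   ]
```

View crops.

View pics/c1.png

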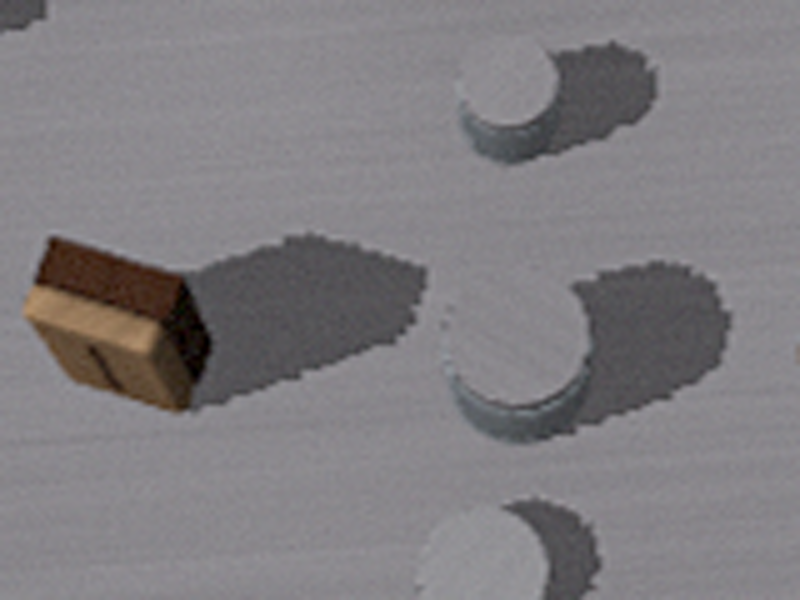

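View pics/c2.png

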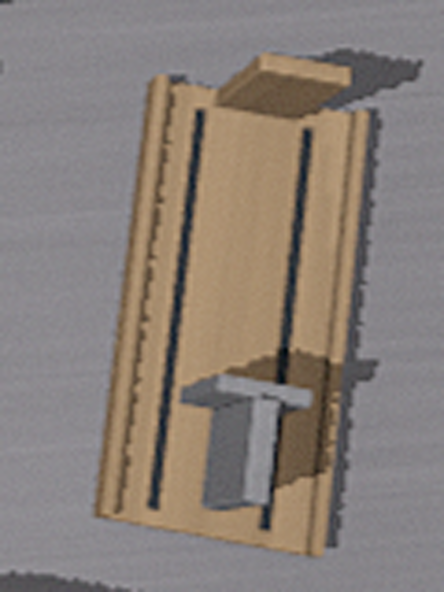

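View pics/c3.png

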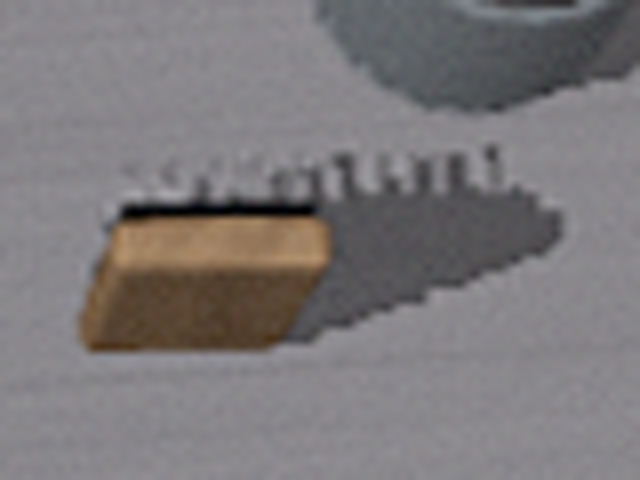

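View pics/c4.png

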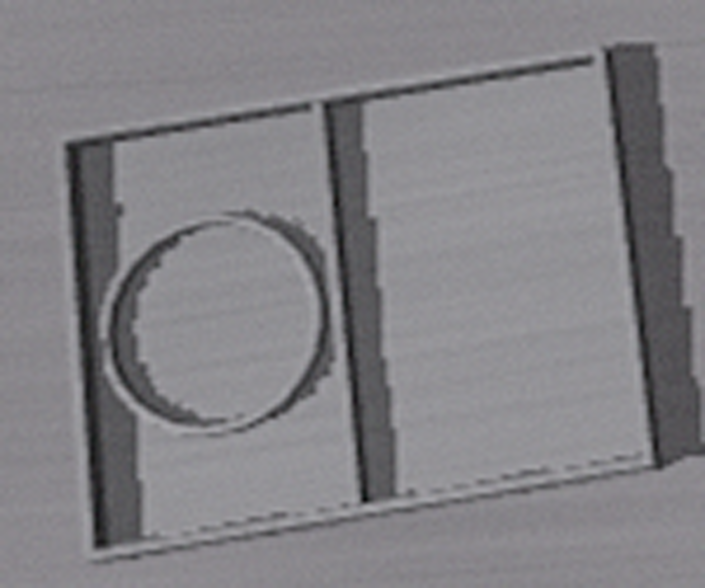

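```bash
python3 - <<'E'
from h import *
d=np.load("pics/top0.npy");W=cloud("top",d); im=cv2.imread("pics/top0.png")
def reg(u0,v0,u1,v1,zl,zh,mask=None):
    w=W[v0:v1,u0:u1].reshape(-1,3); m=(w[:,2]>zl)&(w[:,2]<zh)
    if mask is not None: m&=mask[v0:v1,u0:u1].ravel()
    w=w[m]; r=cv2.minAreaRect((w[:,:2]*1000).astype(np.float32)); b=cv2.boxPoints(r)
    (c,r_)=cv2.minEnclosingCircle((w[:,:2]*1000).astype(np.float32))
    return len(w),np.round(r[0],1),np.round(r[1],1),round(r[2],1),"circ",np.round(c,1),round(r_,1),"z",np.round(np.percentile(w[:,2],[5,50,95]),3)
print("bristle",reg(215,175,275,230,.085,.105))
print("pin",reg(370,180,420,225,.070,.09))
print("pinall",reg(370,180,445,225,.070,.09))
print("jar",reg(300,180,350,235,.057,.07))
print("small",reg(300,140,345,180,.038,.06))
print("big2",reg(405,120,465,190,.08,.10))
print("tin",reg(295,230,335,275,.017,.03))
hsv=cv2.cvtColor(im,cv2.COLOR_BGR2HSV); y=(hsv[...,1]>120)&(hsv[...,0]>18)&(hsv[...,0]<35)
print("tick",reg(240,265,300,340,.006,.03,y), reg(240,265,300,340,-.01,.03,y))
print("wall",reg(485,185,545,225,.06,.09))
print("stopplate+gus",reg(490,270,535,320,.06,.09))
print("rack",reg(455,190,555,340,.003,.09))
print("curb",reg(455,190,555,340,.0125,.02))
print("tray",reg(75,220,220,345,.010,.03))
print("comb",reg(350,270,415,345,.006,.03))
E
```

```text
bristle (517, array([662.4, 145.5]), array([50.8, 32.6]), 68.4, 'circ', array([663.3, 145. ]), 28.4, 'z', array([0.088, 0.091, 0.096]))
pin (255, array([ 646.4, -133.5]), array([48.7, 17.5]), 86.2, 'circ', array([ 645. , -133.5]), 24.5, 'z', array([0.072, 0.076, 0.079]))
pinall (255, array([ 646.4, -133.5]), array([48.7, 17.5]), 86.2, 'circ', array([ 645. , -133.5]), 24.5, 'z', array([0.072, 0.076, 0.079]))
jar (636, array([ 6.46e+02, -1.00e-01]), array([49.2, 52.3]), 85.9, 'circ', array([ 6.458e+02, -4.000e-01]), 26.4, 'z', array([0.059, 0.062, 0.064]))
small (300, array([750.3,  -3.7]), array([36.2, 35.7]), 87.4, 'circ', array([750.4,  -3.6]), 19.3, 'z', array([0.041, 0.044, 0.046]))
big2 (1351, array([ 732.8, -213. ]), array([74.9, 75.3]), 14.4, 'circ', array([ 732.9, -212.7]), 39.1, 'z', array([0.086, 0.089, 0.092]))
tin (532, array([567.7,  18.7]), array([46.7, 47.8]), 86.1, 'circ', array([567.6,  18.5]), 24.4, 'z', array([0.019, 0.022, 0.025]))
tick (305, array([481.9, 113.3]), array([ 11.4, 108.3]), 55.8, 'circ', array([480.4, 111.2]), 54.2, 'z', array([0.008, 0.013, 0.016])) 
[... 265 characters left out ...]
)
stopplate+gus (402, array([ 455. , -311.9]), array([44.5, 58.7]), 75.7, 'circ', array([ 458.7, -312.7]), 33.1, 'z', array([0.063, 0.071, 0.076]))
rack (7900, array([ 527.6, -339. ]), array([191.2, 293.8]), 82.9, 'circ', array([ 525.3, -340.6]), 172.5, 'z', array([0.005, 0.009, 0.07 ]))
curb (1005, array([ 526.3, -330.2]), array([111.8, 230.8]), 75.3, 'circ', array([ 526.1, -329.9]), 126.4, 'z', array([0.013, 0.016, 0.019]))
tray (1790, array([536.3, 339.8]), array([171.1, 222.2]), 5.7, 'circ', array([536.2, 339.5]), 138.5, 'z', array([0.011, 0.016, 0.02 ]))
comb (356, array([455.4, -98.3]), array([ 31.6, 108.5]), 60.6, 'circ', array([460.2, -89.8]), 54.6, 'z', array([0.006, 0.01 , 0.014]))
```

Top view: the jars with lids are at (259,75) Ø~110/156 mm high, (434,148) Ø75/89 mm, (323,203) Ø53 lid/62 mm and (321,157) Ø36/44 mm. The one at (323,203) fits the description (62 mm high, 53 mm lid), and the enlarged crop confirms it. The disc at (316,254) is 22 mm high, so it is the balm tin. Rack at right with the wall at (518,201), tray at left with the ring at (116,288), bristle brush (243,203), pin brush (396,203), tick remover (270,305), comb (385,307).

```bash
cat >> h.py <<'E'
def ang(a): return np.array([np.cos(np.radians(a)),np.sin(np.radians(a))])
RACK=(np.array([.5360,-.3327]),-14.6); TRAY=(np.array([.5363,.3398]),5.7)
def fr(F,x,y): o,a=F; return o+x*ang(a)+y*ang(a+90)
def plan(xy,z,ya):
    s=arm.state(); M=R.from_quat(s["tcp_rot"]).as_matrix(); cy=np.degrees(np.arctan2(M[1,1],M[0,1]))
    dl=(ya-cy+90)%180-90; na=cy+dl
    D=np.array(xy)-s["position"][:2]; D0=[D@ang(cy+90),D@ang(cy)]
    print("pos",s["position"].round(4),"yang",cy.round(2),"tilt",np.degrees(np.arccos(-M[2,2])).round(2),"j1,j6",s["joint_pos"][[0,5]].round(2),"w",s["grip_width"].round(4),"F",s["wrist_force"].round(1),"t",s["clock"])
    print("turn rad",round(-np.radians(dl),4),"| after turn shift cm x,y,z:",np.round([D@ang(na+90)*100,D@ang(na)*100,(s["position"][2]-z)*100],2),"| unturned x,y:",np.round(np.array(D0)*100,2))
E
python3 - <<'E'
from h import *
plan([.6624,.1455],.15,68.4)
print(px2w("top",70+218/4.7,220+322/4.7,z=.012),fr(TRAY,0,.057))
E
```

```text
Traceback (most recent call last):
  File "h.py", line 26, in plan
    print("pos",s["position"].round(4),"yang",cy.round(2),"tilt",np.degrees(np.arccos(-M[2,2])).round(2),"j1,j6",s["joint_pos"][[0,5]].round(2),"w",s["grip_width"].round(4),"F",s["wrist_force"].round(1),"t",s["clock"])
                                                                                                                                                    ^^^^^^^^^^^^^^^^^^^^^
AttributeError: 'float' object has no attribute 'round'
```

```bash
sed -i 's/s\["grip_width"\].round(4)/round(s["grip_width"],4)/' h.py
python3 - <<'E'
from h import *
plan([.6624,.1455],.15,68.4)
print(px2w("top",70+218/4.7,220+322/4.7,z=.012),fr(TRAY,0,.057))
E
```

```text
pos [0.1385 0.4802 0.2529] yang 73.91 tilt 0.05 j1,j6 [1.29 1.57] w 0.0853 F [-0.3  0.4 -0.8] t 0.1
turn rad 0.0962 | after turn shift cm x,y,z: [-61.03 -11.83  10.29] | unturned x,y: [-59.61 -17.64]
[0.52966084 0.39143504 0.012     ] [0.53063877 0.39651817]
```

```bash

python3 - <<'E'
from h import *
d=np.load("pics/top0.npy");W=cloud("top",d)
def t(p):
    q=p[:2]-TRAY[0]; return np.round([q@ang(5.7)*1000,q@ang(95.7)*1000],1)
w=W[220:345,75:220].reshape(-1,3); w=w[w[:,2]>.0095]; T=np.array([t(p) for p in w])
m=(abs(T[:,0])<75)&(T[:,1]>14)&(T[:,1]<100)&(w[:,2]<.016); print(m.sum(),T[m].min(0),T[m].max(0),cv2.minEnclosingCircle(T[m].astype(np.float32)))
m=(abs(T[:,0])<75); print(np.histogram(T[m][:,1],bins=np.arange(-114,118,4)))
for u,v in [(345,300),(103,322),(332,322),(72,145),(605,50),(655,465),(95,550)]: print(t(px2w("top",70+u/4.7,220+v/4.7,z=.016)))
E
```

```text
271 [-43.7  14.2] [43.5 99.3] ((-0.009149197489023209, 56.83674240112305), 44.10602569580078)
(array([ 36, 204,  13,   0,   0,   0,   0,   0,   0,   0,   0,   0,   0,
         0,   0,   0,   0,   0,   0,   0,   0,   0,   0,   0,   0,   0,
         0,   0,   0, 171,  84,   5,  27,  19,  11,  13,  12,   7,   9,
        11,  10,   8,   6,   9,   9,  10,   7,   8,  10,  10,  13,  20,
        31,  13, 100, 217,  14]), array([-114, -110, -106, -102,  -98,  -94,  -90,  -86,  -82,  -78,  -74,
        -70,  -66,  -62,  -58,  -54,  -50,  -46,  -42,  -38,  -34,  -30,
        -26,  -22,  -18,  -14,  -10,   -6,   -2,    2,    6,   10,   14,
         18,   22,   26,   30,   34,   38,   42,   46,   50,   54,   58,
         62,   66,   70,   74,   78,   82,   86,   90,   94,   98,  102,
        106,  110,  114]))
[-2.   0.5]
[ 5.5 95. ]
[-9.8  6.4]
[ 78.4 101.8]
[  80.9 -112.3]
[ -86.5 -111.8]
[-82.  104.7]
```

Emit:
carry_out:
  series: "-6 -1.8 0 0;-6 -1.8 0 0;-6 -1.8 0 0;-6 -1.8 0 0;-6 -1.8 0 0;-6 -1.7 1 0;-6 -1.7 1 0;-6 -1.7 1 0;-6 -1.7 1 0;-5.6 -1.7 1 0;0 0 0 0.096;0 0 0 0"
  grip: 1
  grip_force: 40

```text
clock: 1.6
position: [0.6599, 0.1484, 0.2028]
tcp_rot: [0.187, 0.982, -0.0, -0.001]
wrist_force: [-0.3, 0.5, 0.6]
grip_width: 0.0853
```

```bash

python3 - <<'E'
from h import *
plan([.6624,.1455],.078,68.4)
p,d=capture("wrist"); cv2.imwrite("pics/w1.png",p[:,:,::-1])
E
```

```text
pos [0.6599 0.1484 0.2028] yang 68.39 tilt 0.08 j1,j6 [0.22 0.6 ] w 0.0853 F [-0.3  0.5  0.6] t 1.6
turn rad -0.0002 | after turn shift cm x,y,z: [-0.34 -0.18 12.48] | unturned x,y: [-0.34 -0.18]
```

View pics/w1.png

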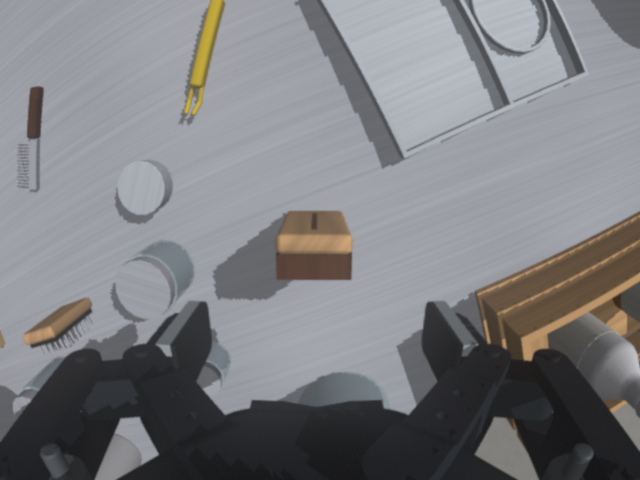

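The wrist view shows the bristle brush at (314,245), squared with the jaws and centred between the fingers (190–447).

Emit:
carry_out:
  series: "-0.3 -0.2 2 0;0 0 3 0;0 0 3 0;0 0 3 0;0 0 1.5 0;0 0 0 0"

```text
clock: 2.4
position: [0.6613, 0.1462, 0.0785]
tcp_rot: [0.187, 0.982, -0.0, -0.0]
wrist_force: [-0.2, -0.0, 0.1]
grip_width: 0.0855
```

Emit:
carry_out:
  series: "0 0 0 0;0 0 0 0;0 0 0 0;0 0 0 0;0 0 0 0;0 0 0 0"
  grip: 0.4

```text
clock: 3.15
position: [0.6626, 0.146, 0.08]
tcp_rot: [0.187, 0.982, 0.0, 0.001]
wrist_force: [-0.0, -0.5, 6.7]
grip_width: 0.0494
```

Emit:
carry_out:
  series: "0 0 -1 0;0 0 -3 0;0 0 -4 0;0 0 -4 0;0 0 -3 0;0 0 0 -0.122;0 0 0 0"

```text
clock: 4.03
position: [0.662, 0.1459, 0.2295]
tcp_rot: [0.127, 0.992, 0.0, 0.0]
wrist_force: [-0.7, 0.8, -1.9]
grip_width: 0.0493
```

```bash

python3 - <<'E'
from h import *
t=fr(RACK,.074,0); print(t)
plan(t,.20,75.4)
p,d=capture("wrist"); cv2.imwrite("pics/w2.png",p[:,:,::-1])
E
```

```text
[ 0.60761048 -0.35135313]
pos [0.662  0.1459 0.2295] yang 75.38 tilt 0.04 j1,j6 [0.22 0.47] w 0.0493 F [-0.7  0.8 -1.9] t 4.025
turn rad -0.0004 | after turn shift cm x,y,z: [ -7.27 -49.49   2.95] | unturned x,y: [ -7.29 -49.49]
```

View pics/w2.png

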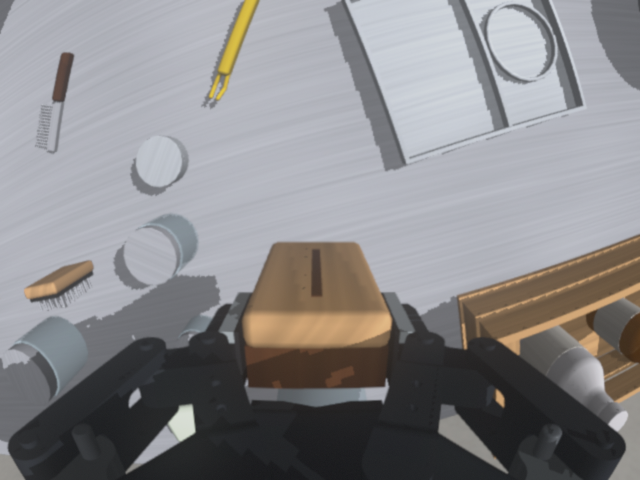

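Emit:
carry_out:
  series: "-0.8 -5.5 0 0;-0.8 -5.5 0 0;-0.8 -5.5 0 0;-0.8 -5.5 0 0;-0.8 -5.5 0 0;-0.8 -5.5 0 0;-0.8 -5.5 0 0;-0.8 -5.5 1 0;-0.8 -5.5 2 0;0 0 0 0;0 0 0 0"

```text
clock: 5.45
position: [0.6066, -0.3511, 0.1984]
tcp_rot: [0.128, 0.992, 0.0, -0.0]
wrist_force: [-0.0, 1.2, -1.0]
grip_width: 0.0497
```

```bash

python3 - <<'E'
from h import *
plan(fr(RACK,.074,0),.088,75.4)
p,d=capture("wrist"); cv2.imwrite("pics/w3.png",p[:,:,::-1])
p,d=capture("top"); cv2.imwrite("pics/t3.png",cv2.resize(p[150:350,380:640,::-1],None,fx=3,fy=3,interpolation=cv2.INTER_CUBIC))
E
```

```text
pos [ 0.6066 -0.3511  0.1984] yang 75.27 tilt 0.05 j1,j6 [-0.52 -0.27] w 0.0497 F [-0.   1.2 -1. ] t 5.45
turn rad -0.0022 | after turn shift cm x,y,z: [-0.1   0.   11.04] | unturned x,y: [-0.1   0.01]
```

View pics/w3.png

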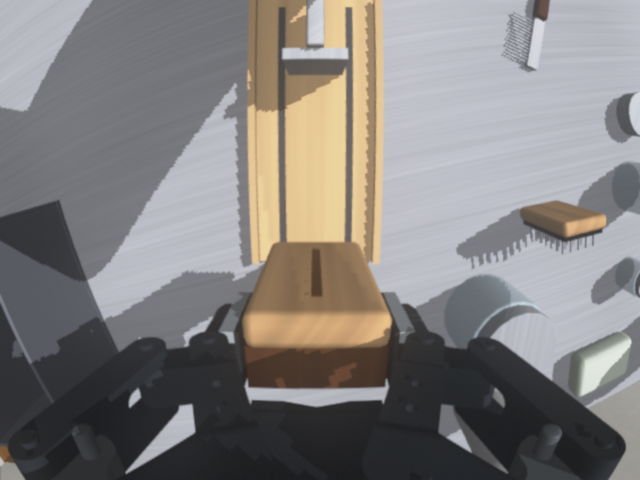

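View pics/t3.png

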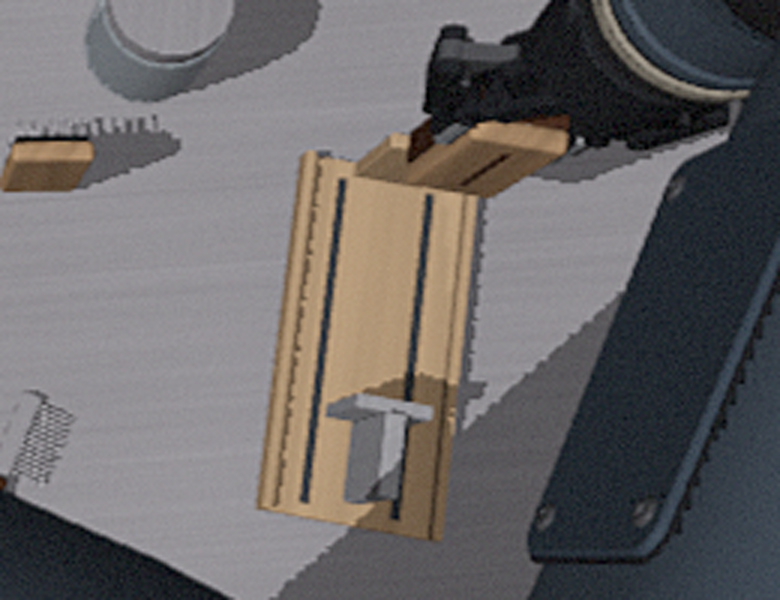

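The brush (317,310) is aligned with the rack line (centre column ~316). Lowering.

Emit:
carry_out:
  series: "0 0 3 0;0 0 3 0;0 0 2.5 0;0 0 1 0;0 0 0.6 0;0 0 0.5 0;0 0 0.3 0;0 0 0 0;0 0 0 0"

```text
clock: 6.68
position: [0.607, -0.3514, 0.09]
tcp_rot: [0.127, 0.992, -0.0, 0.0]
wrist_force: [-0.1, 0.5, -1.3]
grip_width: 0.049
```

```bash

python3 - <<'E'
from h import *
plan(fr(RACK,.074,0),.088,75.4)
E
```

```text
pos [ 0.607  -0.3514  0.09  ] yang 75.4 tilt 0.02 j1,j6 [-0.52 -0.27] w 0.049 F [-0.1  0.5 -1.3] t 6.675
turn rad -0.0001 | after turn shift cm x,y,z: [-0.06  0.02  0.2 ] | unturned x,y: [-0.06  0.02]
```

Emit:
carry_out:
  series: "0 0 0.1 0;0 0 0.1 0;0 0 0.1 0;0 0 0 0;0 0 0 0"

```text
clock: 7.3
position: [0.6071, -0.3514, 0.088]
tcp_rot: [0.127, 0.992, -0.0, 0.001]
wrist_force: [-3.7, 1.0, 12.7]
grip_width: 0.0495
```

Emit:
carry_out:
  series: "0 0 0 0;0 0 0 0;0 0 0 0;0 0 0 0;0 0 -2 0;0 0 -4 0;0 0 -4 0;0 0 -2 0;0 0 0 0"
  grip: 1

```text
clock: 8.43
position: [0.6075, -0.3517, 0.2082]
tcp_rot: [0.127, 0.992, -0.001, 0.001]
wrist_force: [0.0, -0.5, 0.1]
grip_width: 0.0854
```

```bash

python3 - <<'E'
from h import *
p,d=capture("wrist"); cv2.imwrite("pics/w4.png",p[:,:,::-1])
plan([.6527,-.1339],.15,86.2)
E
```

```text
pos [ 0.6071 -0.3514  0.2066] yang 75.4 tilt 0.03 j1,j6 [-0.52 -0.27] w 0.0854 F [-0.1 -0.6 -0.4] t 8.475
turn rad -0.1885 | after turn shift cm x,y,z: [-3.11 22.01  5.66] | unturned x,y: [ 1.07 22.2 ]
```

View pics/w4.png

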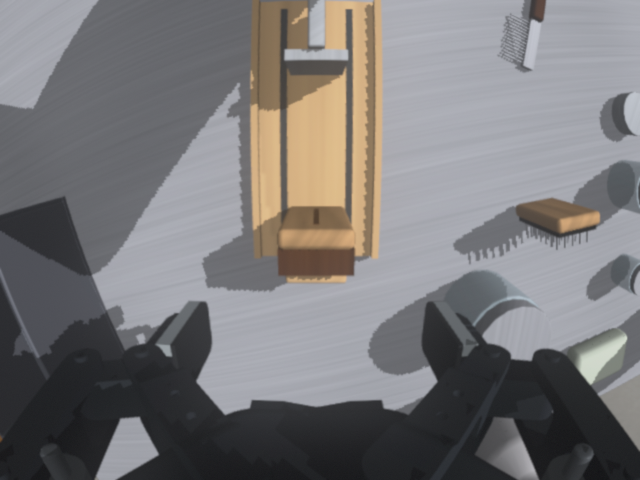

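The bristle brush stands square by the wall at (317,240). Next is the pin brush.

Emit:
carry_out:
  series: "0 0 0 -0.095;0 0 0 -0.0935;-0.8 5.5 0 0;-0.8 5.5 0 0;-0.8 5.5 0 0;-0.7 5.5 0 0;0 0 0 0;0 0 0 0"

```text
clock: 9.48
position: [0.6519, -0.1339, 0.2056]
tcp_rot: [0.033, 0.999, -0.0, -0.001]
wrist_force: [0.6, 0.1, -0.1]
grip_width: 0.0853
```

```bash

python3 - <<'E'
from h import *
plan([.6527,-.1339],.061,86.2)
p,d=capture("wrist"); cv2.imwrite("pics/w5.png",p[:,:,::-1])
E
```

```text
pos [ 0.6519 -0.1339  0.2056] yang 86.23 tilt 0.09 j1,j6 [-0.2  -0.14] w 0.0853 F [ 0.6  0.1 -0.1] t 9.475
turn rad 0.0005 | after turn shift cm x,y,z: [-0.08  0.   14.46] | unturned x,y: [-0.08  0.  ]
```

View pics/w5.png

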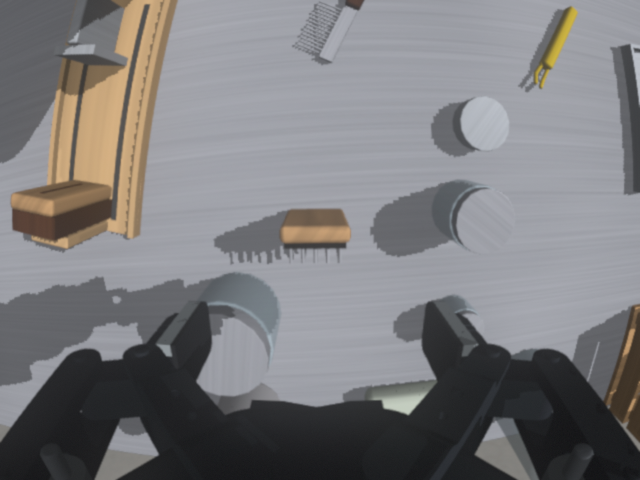

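Emit:
carry_out:
  series: "-0.1 0 3 0;0 0 3.5 0;0 0 3.5 0;0 0 3 0;0 0 1.4 0;0 0 0 0"

```text
clock: 10.28
position: [0.6528, -0.1346, 0.0621]
tcp_rot: [0.034, 0.999, 0.0, -0.001]
wrist_force: [0.9, -0.5, 0.8]
grip_width: 0.0853
```

Emit:
carry_out:
  series: "0 0 0 0;0 0 0 0;0 0 0 0;0 0 0 0;0 0 0 0;0 0 0 0"
  grip: 0.4

```text
clock: 11.02
position: [0.654, -0.1341, 0.064]
tcp_rot: [0.033, 0.999, -0.0, 0.001]
wrist_force: [-1.4, -1.2, 5.6]
grip_width: 0.0495
```

Emit:
carry_out:
  series: "0 0 -1 0;0 0 -3 0;0 0 -4 0;0 0 -4 0;0 0 -4 0;0 0 0 0.095;0 0 0 0.0935;0 0 0 0"

```text
clock: 12.02
position: [0.6534, -0.1338, 0.2235]
tcp_rot: [0.127, 0.992, -0.0, 0.0]
wrist_force: [-0.2, -0.2, -0.4]
grip_width: 0.0498
```

```bash

python3 - <<'E'
from h import *
plan(fr(RACK,.042,0),.20,75.4)
p,d=capture("wrist"); cv2.imwrite("pics/w6.png",p[:,:,::-1])
E
```

```text
pos [ 0.6534 -0.1338  0.2235] yang 75.43 tilt 0.04 j1,j6 [-0.2   0.05] w 0.0498 F [-0.2 -0.2 -0.4] t 12.025
turn rad 0.0006 | after turn shift cm x,y,z: [  2.15 -22.2    2.35] | unturned x,y: [  2.16 -22.2 ]
```

View pics/w6.png

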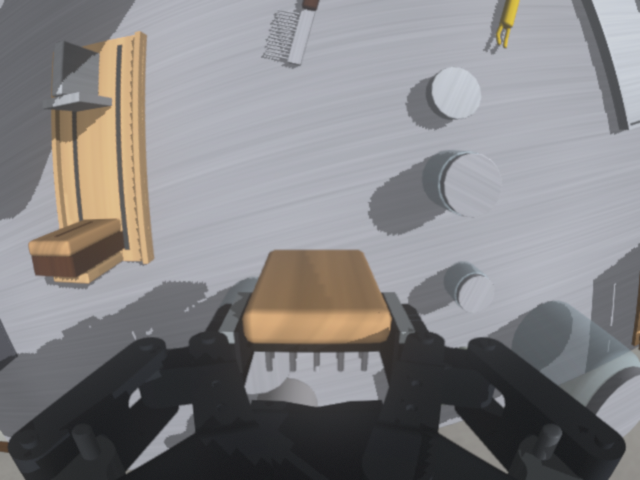

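Emit:
carry_out:
  series: "0.5 -4.4 0 0;0.5 -4.4 0 0;0.5 -4.5 0 0;0.5 -4.5 0 0;0.7 -4.4 0 0;0 0 0 0;0 0 0 0"

```text
clock: 12.95
position: [0.5714, -0.3416, 0.2229]
tcp_rot: [0.126, 0.992, 0.0, 0.0]
wrist_force: [0.0, 1.1, -1.8]
grip_width: 0.0498
```

```bash

python3 - <<'E'
from h import *
plan(fr(RACK,.036,0),.072,75.4)
E
```

```text
pos [ 0.5714 -0.3416  0.2229] yang 75.47 tilt 0.02 j1,j6 [-0.54 -0.29] w 0.0498 F [ 0.   1.1 -1.8] t 12.95
turn rad 0.0011 | after turn shift cm x,y,z: [ 0.05 -0.03 15.09] | unturned x,y: [ 0.05 -0.03]
```

Emit:
carry_out:
  series: "0 0 3 0;0 0 3 0;0 0 3 0;0 0 3 0;0 0 1.5 0;0 0 0.6 0;0 0 0.5 0;0 0 0.2 0;0 0 0.2 0;0 0 0 0;0 0 0 0"

```text
clock: 14.32
position: [0.5714, -0.342, 0.073]
tcp_rot: [0.127, 0.992, -0.0, 0.0]
wrist_force: [-0.3, 0.2, -1.3]
grip_width: 0.0495
```

Emit:
carry_out:
  series: "0 0 0.1 0;0 0 0.1 0;0 0 0.1 0;0 0 0 0"

```text
clock: 14.82
position: [0.5717, -0.3422, 0.0719]
tcp_rot: [0.127, 0.992, -0.0, 0.001]
wrist_force: [-7.5, 3.5, 24.5]
grip_width: 0.0494
```

Contact (24 N). Release and lift.

Emit:
carry_out:
  series: "0 0 -0.1 0;0 0 0 0;0 0 0 0;0 0 0 0;0 0 0 0;0 0 -3 0;0 0 -4 0;0 0 -4 0;0 0 -2 0;0 0 0 0"
  grip: 1

```text
clock: 16.08
position: [0.572, -0.3423, 0.2023]
tcp_rot: [0.127, 0.992, -0.001, 0.001]
wrist_force: [0.1, 0.4, 0.8]
grip_width: 0.0851
```

```bash

python3 - <<'E'
from h import *
p,d=capture("wrist"); cv2.imwrite("pics/w7.png",p[:,:,::-1])
plan(fr(RACK,-.088,0),.065,75.4)
E
```

```text
pos [ 0.5715 -0.342   0.2008] yang 75.4 tilt 0.04 j1,j6 [-0.54 -0.28] w 0.0853 F [ 0.6  0.4 -0.6] t 16.125
turn rad 0.0 | after turn shift cm x,y,z: [1.247e+01 1.000e-02 1.358e+01] | unturned x,y: [1.247e+01 1.000e-02]
```

View pics/w7.png

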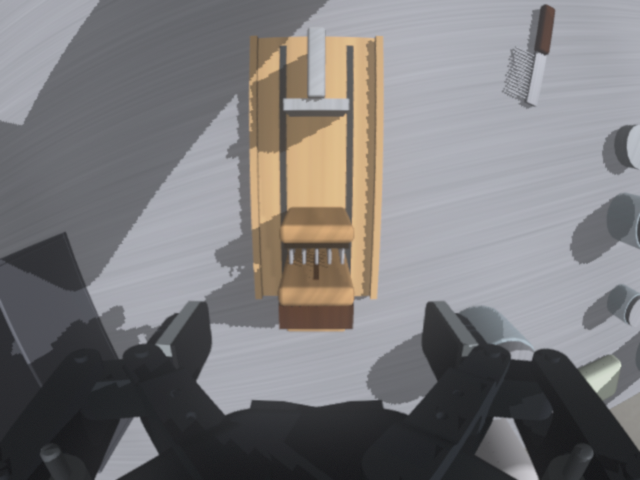

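Both brushes stand in line: pin at (316,225), bristle at (316,290). The stop gusset is at (316,62). Now gripping the gusset.

Emit:
carry_out:
  series: "6 0 0 0;6.4 0 0 0;0 0 3 0;0 0 3.5 0;0 0 3.5 0;0 0 2.5 0;0 0 1 0;0 0 0 0"

```text
clock: 17.12
position: [0.4523, -0.3107, 0.0651]
tcp_rot: [0.127, 0.992, 0.0, -0.001]
wrist_force: [0.9, 0.3, -0.5]
grip_width: 0.0852
```

Emit:
carry_out:
  series: "0 0 0 0;0 0 0 0;0 0 0 0;0 0 0 0;0 0 0 0;0 0 0 0"
  grip: 0

```text
clock: 17.88
position: [0.4528, -0.3117, 0.0661]
tcp_rot: [0.127, 0.992, -0.001, 0.0]
wrist_force: [-1.7, -3.1, 3.4]
grip_width: 0.0113
```

```bash

python3 - <<'E'
from h import *
plan(fr(RACK,0,0),.065,75.4)
E
```

```text
pos [ 0.4528 -0.3117  0.0661] yang 75.38 tilt 0.07 j1,j6 [-0.6  -0.35] w 0.0113 F [-1.7 -3.1  3.4] t 17.875
turn rad -0.0004 | after turn shift cm x,y,z: [-8.58  0.06  0.11] | unturned x,y: [-8.58  0.06]
```

Emit:
carry_out:
  series: "-1 0 0 0;-1.5 0 0 0;-1.5 0 0 0;-1.5 0 0 0;-1 0 0 0;-0.5 0 0 0;0 0 0 0"

```text
clock: 18.75
position: [0.5211, -0.3295, 0.0661]
tcp_rot: [0.127, 0.992, -0.001, 0.0]
wrist_force: [-0.2, -5.4, 2.0]
grip_width: 0.0112
```

Emit:
carry_out:
  series: "-0.2 0 0 0;-0.2 0 0 0;-0.2 0 0 0;-0.2 0 0 0;-0.2 0 0 0;-0.2 0 0 0;0 0 0 0"

```text
clock: 19.62
position: [0.5322, -0.3325, 0.0661]
tcp_rot: [0.127, 0.992, -0.001, 0.0]
wrist_force: [-1.3, -5.6, 2.6]
grip_width: 0.0113
```

```bash

python3 - <<'E'
from h import *
plan(fr(RACK,0,0),.065,75.4)
p,d=capture("wrist"); cv2.imwrite("pics/w8.png",p[:,:,::-1])
E
```

```text
pos [ 0.5322 -0.3325  0.0661] yang 75.37 tilt 0.08 j1,j6 [-0.56 -0.3 ] w 0.0113 F [-1.3 -5.6  2.6] t 19.625
turn rad -0.0005 | after turn shift cm x,y,z: [-0.38  0.07  0.11] | unturned x,y: [-0.38  0.07]
```

View pics/w8.png

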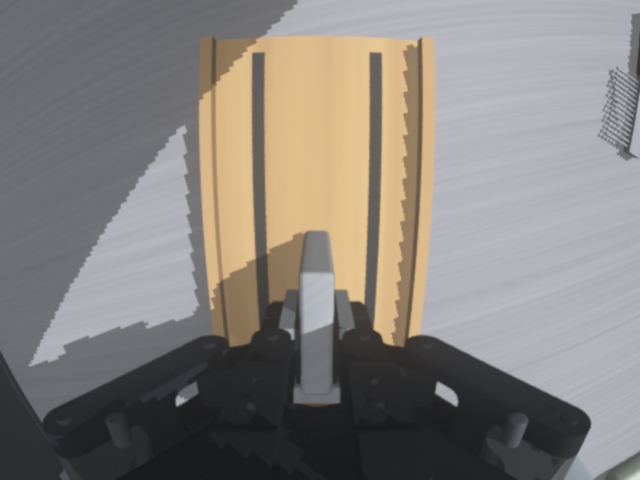

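Emit:
carry_out:
  series: "-0.1 0 0 0;-0.1 0 0 0;-0.1 0 0 0;0 0 0 0;0 0 0 0"

```text
clock: 20.3
position: [0.5348, -0.3331, 0.0661]
tcp_rot: [0.127, 0.992, -0.001, -0.0]
wrist_force: [-3.6, -4.4, 5.0]
grip_width: 0.0109
```

Emit:
carry_out:
  series: "-0.1 0 0 0;-0.1 0 0 0;0 0 0 0;0 0 0 0"

```text
clock: 20.8
position: [0.5367, -0.3336, 0.0661]
tcp_rot: [0.127, 0.992, -0.001, -0.0]
wrist_force: [-3.3, -4.3, 5.2]
grip_width: 0.0117
```

Emit:
carry_out:
  series: "-0.1 0 0 0;0 0 0 0;0 0 0 0"

```text
clock: 21.18
position: [0.5371, -0.3337, 0.0661]
tcp_rot: [0.127, 0.992, -0.001, -0.001]
wrist_force: [-9.2, -2.7, 8.7]
grip_width: 0.0113
```

Emit:
carry_out:
  series: "-0.1 0 0 0;0 0 0 0;0 0 0 0"

```text
clock: 21.55
position: [0.5371, -0.3337, 0.0661]
tcp_rot: [0.128, 0.992, -0.0, -0.001]
wrist_force: [-16.9, -0.8, 14.5]
grip_width: 0.0114
```

Snug: motion stopped and the force rose to 17 N. Easing off and releasing.

Emit:
carry_out:
  series: "0.1 0 0 0;0 0 0 0;0 0 0 0"

```text
clock: 21.92
position: [0.5371, -0.3337, 0.0661]
tcp_rot: [0.127, 0.992, -0.001, -0.001]
wrist_force: [-9.2, -3.6, 8.3]
grip_width: 0.0113
```

Emit:
carry_out:
  series: "0 0 0 0;0 0 0 0;0 0 0 0;0 0 0 0;0 0 0 0;0 0 -3 0;0 0 -4 0;0 0 -4 0;0 0 -2 0;0 0 0 0"
  grip: 0.8

```text
clock: 23.18
position: [0.5386, -0.3336, 0.1972]
tcp_rot: [0.127, 0.992, -0.001, 0.001]
wrist_force: [-0.2, -0.5, -0.9]
grip_width: 0.0682
```

```bash

python3 - <<'E'
from h import *
p,d=capture("wrist"); cv2.imwrite("pics/w9.png",p[:,:,::-1])
plan([.646,-.0002],.06,80)
E
```

```text
pos [ 0.5381 -0.3333  0.1957] yang 75.4 tilt 0.04 j1,j6 [-0.55 -0.3 ] w 0.0683 F [-0.6 -0.2 -0.3] t 23.225
turn rad -0.0803 | after turn shift cm x,y,z: [-4.84 34.68 13.57] | unturned x,y: [-2.04 34.95]
```

View pics/w9.png

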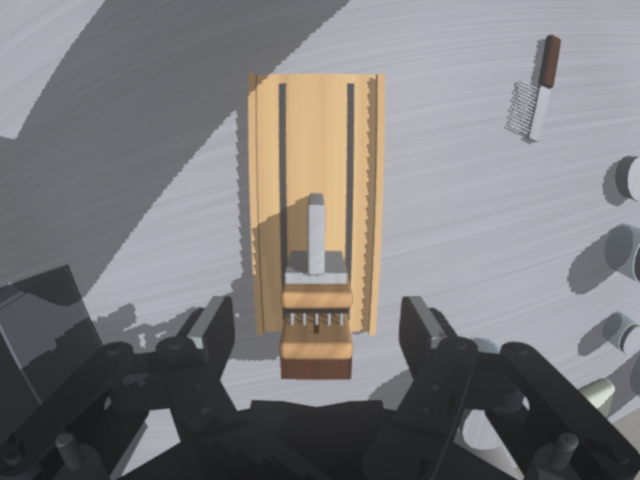

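The brushes and stop are tight and centred in the rack (column ~316). On to the jar.

Emit:
carry_out:
  series: "0 0 0 -0.08;-0.8 5.8 0 0;-0.8 5.8 0 0;-0.8 5.8 0 0;-0.8 5.8 0 0;-0.8 5.8 0 0;-0.8 5.7 0 0;0 0 0 0;0 0 0 0"
  grip: 1

```text
clock: 24.35
position: [0.645, 0.0, 0.1945]
tcp_rot: [0.087, 0.996, -0.0, -0.001]
wrist_force: [-0.3, -1.6, 0.2]
grip_width: 0.0852
```

```bash

python3 - <<'E'
from h import *
p,d=capture("wrist"); cv2.imwrite("pics/w10.png",p[:,:,::-1])
plan([.646,-.0002],.042,80)
E
```

```text
pos [ 6.450e-01 -6.000e-04  1.948e-01] yang 79.95 tilt 0.08 j1,j6 [-0.    0.17] w 0.0851 F [-0.7 -0.3  0. ] t 24.4
turn rad -0.0008 | after turn shift cm x,y,z: [-0.09  0.06 15.28] | unturned x,y: [-0.09  0.06]
```

View pics/w10.png

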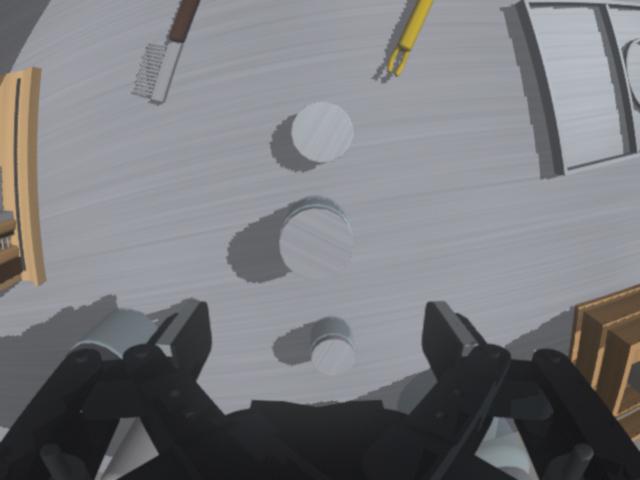

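The lid is at (316,240), midway between the fingers.

Emit:
carry_out:
  series: "-0.1 0.1 3 0;0 0 4 0;0 0 4 0;0 0 3 0;0 0 1.2 0;0 0 0 0"

```text
clock: 25.15
position: [0.6464, 0.0002, 0.0436]
tcp_rot: [0.088, 0.996, -0.0, -0.0]
wrist_force: [0.1, 0.8, 0.8]
grip_width: 0.0855
```

Emit:
carry_out:
  series: "0 0 0 0;0 0 0 0;0 0 0 0;0 0 0 0;0 0 0 0;0 0 0 0"
  grip: 0.4

```text
clock: 25.9
position: [0.6475, 0.0008, 0.0454]
tcp_rot: [0.087, 0.996, -0.0, 0.001]
wrist_force: [-2.6, -1.8, 9.1]
grip_width: 0.0548
```

Emit:
carry_out:
  series: "0 0 -1 0;0 0 -3 0;0 0 -4 0;0 0 -4 0;0 0 -3 0;0 0 0 0"

```text
clock: 26.65
position: [0.6479, 0.001, 0.1969]
tcp_rot: [0.087, 0.996, 0.0, 0.002]
wrist_force: [0.1, -0.2, -2.0]
grip_width: 0.0548
```

```bash

python3 - <<'E'
from h import *
p,d=capture("wrist"); cv2.imwrite("pics/w11.png",p[:,:,::-1])
plan(fr(TRAY,0,.057),.046,80)
E
```

```text
pos [0.6472 0.0011 0.1949] yang 79.99 tilt 0.12 j1,j6 [0.   0.18] w 0.0547 F [-0.2 -0.6 -2.1] t 26.7
turn rad -0.0001 | after turn shift cm x,y,z: [18.35 36.92 14.89] | unturned x,y: [18.35 36.92]
```

View pics/w11.png

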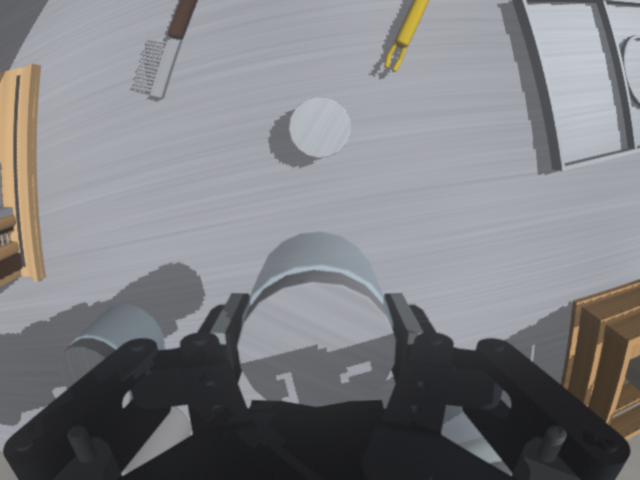

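Emit:
carry_out:
  series: "2.6 5.3 0 0;2.6 5.3 0 0;2.6 5.3 0 0;2.6 5.3 0 0;2.6 5.3 0 0;2.6 5.2 0 0;2.7 5.2 0 0;0 0 0 0;0 0 0 0"

```text
clock: 27.82
position: [0.5302, 0.3959, 0.1926]
tcp_rot: [0.087, 0.996, -0.001, -0.001]
wrist_force: [-1.0, -0.9, -1.1]
grip_width: 0.0545
```

```bash

python3 - <<'E'
from h import *
p,d=capture("wrist"); cv2.imwrite("pics/w12.png",p[:,:,::-1])
plan(fr(TRAY,0,.057),.050,80)
E
```

```text
pos [0.5306 0.3953 0.193 ] yang 79.96 tilt 0.08 j1,j6 [0.64 0.82] w 0.0546 F [-0.1 -0.7 -1.3] t 27.875
turn rad -0.0007 | after turn shift cm x,y,z: [ 0.02  0.12 14.3 ] | unturned x,y: [0.02 0.12]
```

View pics/w12.png

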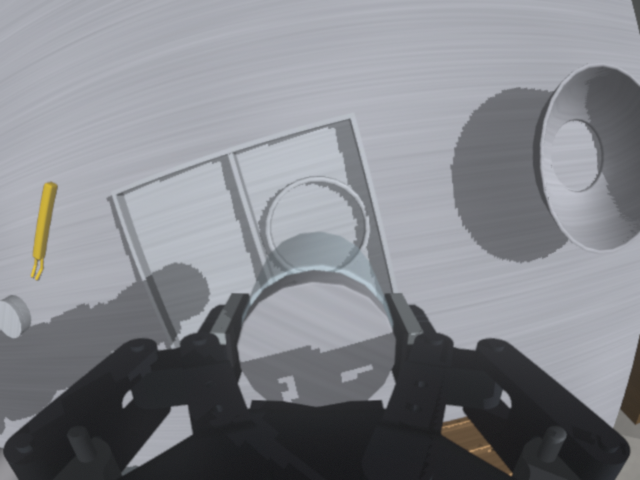

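```bash
cat >> h.py <<'E'
def wpx(p):
    c=get_calibration("wrist");K=c["intrinsics"];T=np.array(c["T_tool_cam"]);s=arm.state();M=R.from_quat(s["tcp_rot"]).as_matrix()
    q=M.T@(np.array(p)-s["position"]); q=T[:3,:3].T@(q-T[:3,3]); th=np.arctan2(np.hypot(q[0],q[1]),q[2]); f=np.array(q[:2])/np.hypot(q[0],q[1])*th
    return np.round([K[0,0]*f[0]+K[0,2],K[1,1]*f[1]+K[1,2]],1)
E
python3 - <<'E'
from h import *
for a in range(0,360,45): print(a,wpx([*(fr(TRAY,0,.057)+.041*ang(a)),.012]))
print(wpx([*fr(TRAY,-.085,-.11),.018]),wpx([*fr(TRAY,-.085,.11),.018]))
E
```

```text
0 [326.  274.3]
45 [357.1 255.6]
90 [366.2 220.4]
135 [346.7 188.7]
180 [309.2 180.3]
225 [277.1 200.8]
270 [269.9 236.9]
315 [290.4 266.8]
[111.5 191.7] [353.6 111.7]
```

Predicted ring (270–366, 180–274) agrees with the picture to ~2 px. Lowering.

Emit:
carry_out:
  series: "0 0.1 3 0;0 0 3.5 0;0 0 3 0;0 0 2 0;0 0 1.5 0;0 0 0.6 0;0 0 0.4 0;0 0 0.2 0;0 0 0 0;0 0 0 0"

```text
clock: 29.12
position: [0.531, 0.3973, 0.0521]
tcp_rot: [0.087, 0.996, 0.0, 0.0]
wrist_force: [-0.4, 0.3, -2.2]
grip_width: 0.0546
```

Emit:
carry_out:
  series: "0 0 0.1 0;0 0 0.1 0;0 0 0 0;0 0 0 0"

```text
clock: 29.62
position: [0.5308, 0.3971, 0.0497]
tcp_rot: [0.087, 0.996, -0.0, 0.0]
wrist_force: [-0.7, -0.7, -2.9]
grip_width: 0.0543
```

Emit:
carry_out:
  series: "0 0 0.1 0;0 0 0.1 0;0 0 0 0;0 0 0 0"

```text
clock: 30.12
position: [0.5309, 0.3972, 0.0494]
tcp_rot: [0.087, 0.996, 0.0, 0.0]
wrist_force: [-8.7, -4.4, 20.5]
grip_width: 0.0545
```

Emit:
carry_out:
  series: "0 0 -0.1 0;0 0 0 0;0 0 0 0;0 0 0 0;0 0 0 0;0 0 -3 0;0 0 -4 0;0 0 -4 0;0 0 -4 0;0 0 0 0"
  grip: 1

```text
clock: 31.38
position: [0.532, 0.3981, 0.2021]
tcp_rot: [0.087, 0.996, 0.002, 0.002]
wrist_force: [-0.5, 0.3, -0.9]
grip_width: 0.0855
```

```bash

python3 - <<'E'
from h import *
p,d=capture("wrist"); cv2.imwrite("pics/w13.png",p[:,:,::-1])
# tick: centre (481.8,113.1) of 108.3 long; grasp at x=-8
c=np.array([.4819,.1132])-.008*ang(-34.2)
plan(c,.026,55.8)
E
```

```text
pos [0.5314 0.3976 0.2   ] yang 79.98 tilt 0.15 j1,j6 [0.64 0.82] w 0.0854 F [-0.6  0.  -1. ] t 31.425
turn rad 0.4221 | after turn shift cm x,y,z: [-11.09 -26.3   17.4 ] | unturned x,y: [  0.66 -28.54]
```

View pics/w13.png

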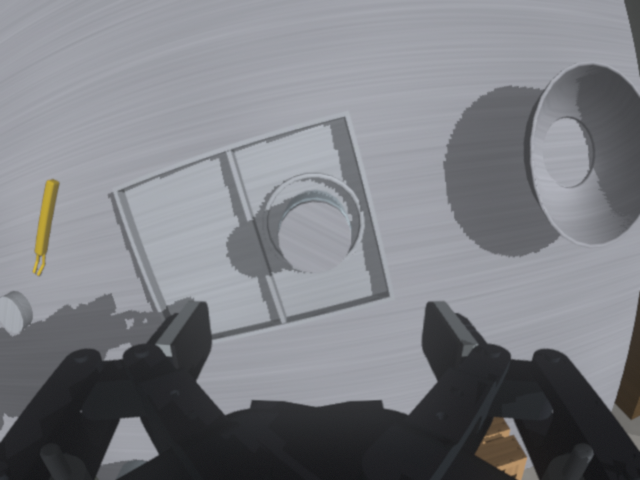

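The jar stands upright in the ring (lid at (316,237), ring around it). Next is the tick remover.

Emit:
carry_out:
  series: "0 0 0 0.1407;0 0 0 0.1407;0 0 0 0.1407;-2.2 -5.3 0 0;-2.2 -5.3 0 0;-2.2 -5.3 0 0;-2.2 -5.2 0 0;-2.3 -5.2 4 0;0 0 2 0;0 0 0 0;0 0 0 0"

```text
clock: 32.8
position: [0.476, 0.1233, 0.1431]
tcp_rot: [0.294, 0.956, 0.0, 0.0]
wrist_force: [0.3, 0.2, 0.3]
grip_width: 0.0851
```

```bash

python3 - <<'E'
from h import *
p,d=capture("wrist"); cv2.imwrite("pics/w14.png",p[:,:,::-1])
c=np.array([.4819,.1132])-.008*ang(-34.2)
plan(c,.026,55.8)
for x in(-.055,-.008,.055): print(wpx([*(np.array([.4819,.1132])+x*ang(-34.2)),.014]))
E
```

```text
pos [0.4763 0.1235 0.1433] yang 55.85 tilt 0.04 j1,j6 [0.25 0.85] w 0.0856 F [-0.1 -0.1  0.2] t 32.85
turn rad 0.0008 | after turn shift cm x,y,z: [-0.25 -0.53 11.73] | unturned x,y: [-0.24 -0.53]
[308.7 180.8]
[308.9 247.9]
[309.2 328. ]
```

View pics/w14.png

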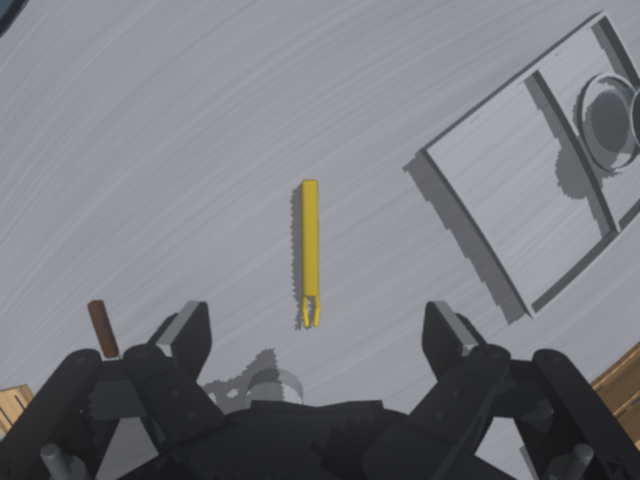

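Tick remover handle is at column 310, rows 181–296, matching the prediction. Descending.

Emit:
carry_out:
  series: "-0.2 -0.5 3 0;0 0 3.5 0;0 0 3 0;0 0 1.5 0;0 0 0.7 0;0 0 0 0;0 0 0 0"

```text
clock: 33.72
position: [0.4753, 0.1178, 0.0266]
tcp_rot: [0.294, 0.956, 0.0, 0.001]
wrist_force: [-0.6, 0.1, 0.6]
grip_width: 0.0856
```

Emit:
carry_out:
  series: "0 0 0 0;0 0 0 0;0 0 0 0;0 0 0 0;0 0 0 0;0 0 0 0;0 0 0 0"
  grip: 0

```text
clock: 34.6
position: [0.4747, 0.1176, 0.0259]
tcp_rot: [0.294, 0.956, 0.0, 0.0]
wrist_force: [-2.1, 0.1, 6.3]
grip_width: 0.0107
```

Emit:
carry_out:
  series: "0 0 -1 0;0 0 -3 0;0 0 -4 0;0 0 -3 0;0 0 0 -0.1741;0 0 0 -0.1741;0 0 0 -0.1741;0 0 0 -0.1741;0 0 0 0;0 0 0 0"

```text
clock: 35.85
position: [0.4747, 0.1176, 0.136]
tcp_rot: [-0.048, 0.999, 0.0, 0.0]
wrist_force: [-0.1, -0.4, 0.1]
grip_width: 0.0107
```

```bash

python3 - <<'E'
from h import *
p,d=capture("wrist"); cv2.imwrite("pics/w15.png",p[:,:,::-1])
print(fr(TRAY,-.008,-.051)); plan(fr(TRAY,-.008,-.055),.032,95.7)
E
```

```text
[0.53340486 0.28825761]
pos [0.4747 0.1176 0.1359] yang 95.51 tilt 0.0 j1,j6 [0.24 0.15] w 0.0105 F [ 0.1  0.3 -0.4] t 35.9
turn rad -0.0033 | after turn shift cm x,y,z: [-7.54 16.   10.39] | unturned x,y: [-7.49 16.02]
```

View pics/w15.png

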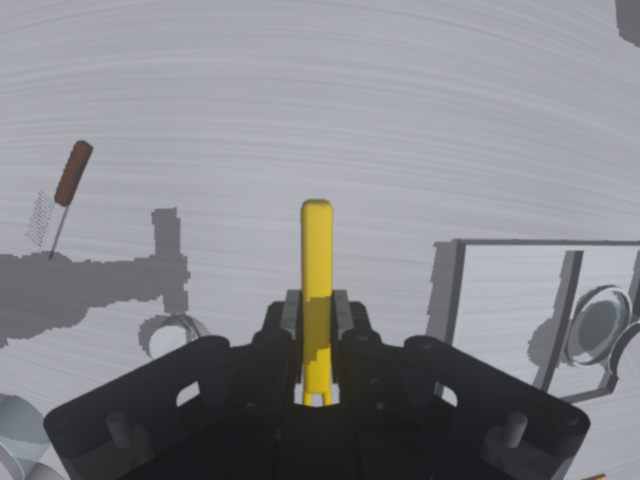

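The tick remover is held straight (column 317). Carrying it to the compartment.

Emit:
carry_out:
  series: "-2.5 5.3 0 0;-2.5 5.3 0 0;-2.5 5.4 0 0;0 0 3 0;0 0 3 0;0 0 2.5 0;0 0 1 0;0 0 0.4 0;0 0 0.2 0;0 0 0 0;0 0 0 0"

```text
clock: 37.28
position: [0.5337, 0.2844, 0.0353]
tcp_rot: [-0.05, 0.999, 0.0, 0.0]
wrist_force: [-0.1, 0.0, -0.2]
grip_width: 0.0105
```

```bash

python3 - <<'E'
from h import *
p,d=capture("wrist"); cv2.imwrite("pics/w16.png",p[:,:,::-1])
plan(fr(TRAY,-.008,-.055),.030,95.7)
E
```

```text
pos [0.5336 0.2844 0.0352] yang 95.7 tilt 0.04 j1,j6 [0.49 0.39] w 0.0106 F [-0.5  1.  -0.7] t 37.325
turn rad -0.0001 | after turn shift cm x,y,z: [-0.02 -0.01  0.52] | unturned x,y: [-0.02 -0.01]
```

View pics/w16.png

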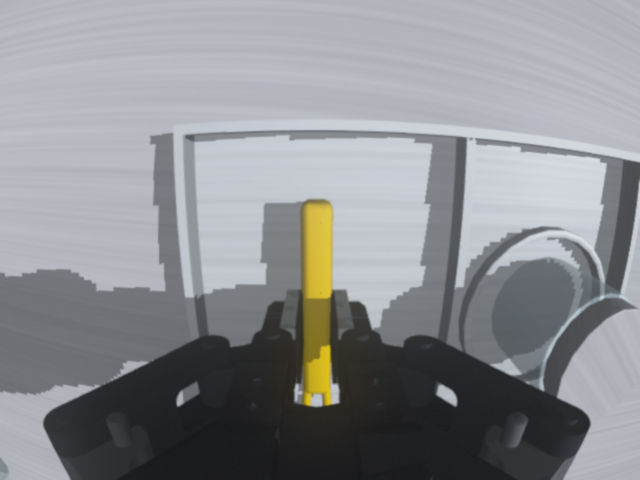

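Lined up lengthwise in the compartment. Lowering the last few mm.

Emit:
carry_out:
  series: "0 0 0.2 0;0 0 0.2 0;0 0 0.1 0;0 0 0 0;0 0 0 0"

```text
clock: 37.95
position: [0.5333, 0.2842, 0.0299]
tcp_rot: [-0.05, 0.999, -0.0, -0.0]
wrist_force: [-1.4, -1.5, 5.7]
grip_width: 0.0103
```

Emit:
carry_out:
  series: "0 0 0 0;0 0 0 0;0 0 0 0;0 0 -2 0;0 0 -4 0;0 0 -5 0;0 0 -5 0;0 0 -4 0;0 0 0 0"
  grip: 0.4

```text
clock: 39.08
position: [0.5347, 0.2849, 0.2329]
tcp_rot: [-0.05, 0.999, 0.001, 0.002]
wrist_force: [0.1, 0.4, 0.3]
grip_width: 0.0344
```

Emit:
carry_out:
  series: "5 0 0 0;6 0 0 0;6 0 0 0;6 0 0 0;0 0 0 0;0 0 0 0"

```text
clock: 39.83
position: [0.3047, 0.2616, 0.2294]
tcp_rot: [-0.05, 0.999, -0.0, 0.0]
wrist_force: [0.4, 0.8, 0.3]
grip_width: 0.0342
```

```bash

python3 - <<'E'
from h import *
s=arm.state(); print(s["position"],s["clock"])
p,d=capture("top"); cv2.imwrite("pics/t17.png",p[:,:,::-1]); np.save("pics/t17.npy",d)
p2,_=capture("scene"); cv2.imwrite("pics/s17.png",p2[:,:,::-1])
W=cloud("top",d); im=p[:,:,::-1].copy()
cv2.imwrite("pics/t17c.png",cv2.resize(im[170:350,60:260],None,fx=3,fy=3,interpolation=cv2.INTER_CUBIC))
def reg(u0,v0,u1,v1,zl,zh,F,mask=None):
    w=W[v0:v1,u0:u1].reshape(-1,3); m=(w[:,2]>zl)&(w[:,2]<zh)
    if mask is not None: m&=mask[v0:v1,u0:u1].ravel()
    w=w[m]; q=w[:,:2]-F[0]; q=np.stack([q@ang(F[1]),q@ang(F[1]+90)],1)*1000
    r=cv2.minAreaRect(q.astype(np.float32)); return len(w),np.round(r[0],1),np.round(r[1],1),round(r[2],1),np.percentile(w[:,2],[5,50,95]).round(3)
print("bristle",reg(470,150,570,300,.093,.12,RACK))
print("pin",reg(470,150,570,300,.081,.0905,RACK))
print("stop/gus",reg(470,215,570,300,.063,.0775,RACK))
print("jar",reg(60,200,220,345,.055,.08,TRAY))
hsv=cv2.cvtColor(im,cv2.COLOR_BGR2HSV); y=(hsv[...,1]>120)&(hsv[...,0]>18)&(hsv[...,0]<35)
print("tick",reg(80,225,220,345,.004,.03,TRAY,y))
E
```

```text
[0.30470627 0.26155281 0.22943988] 39.825
bristle (547, array([78.6,  0.4]), array([51.2, 33.8]), 89.5, array([0.096, 0.1  , 0.104]))
pin (306, array([63.8,  1.1]), array([63.4, 49. ]), 1.5, array([0.082, 0.085, 0.089]))
stop/gus (561, array([19.6,  1.5]), array([49.1, 90.4]), 87.8, array([0.065, 0.072, 0.076]))
jar (767, array([-1.5, 57.3]), array([52.6, 52.4]), 20.1, array([0.061, 0.065, 0.068]))
tick (345, array([ -1.3, -55.9]), array([107.4,  12. ]), 0.7, array([0.009, 0.017, 0.02 ]))
```

View pics/t17.png

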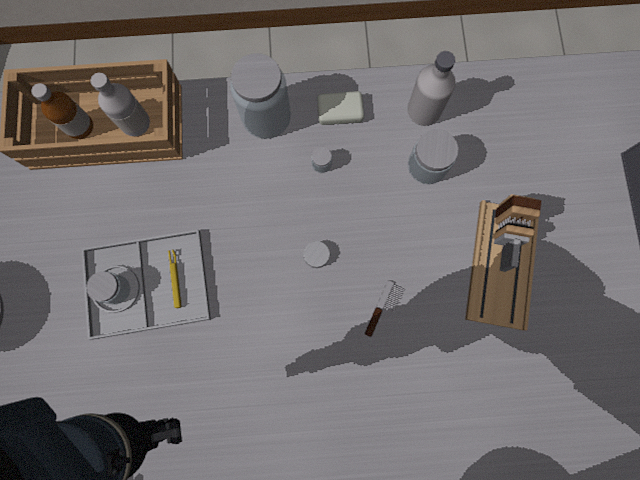

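View pics/s17.png

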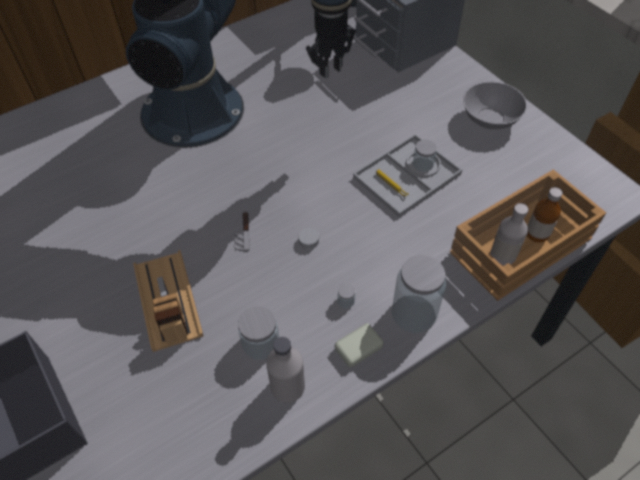

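All checks fit: bristle brush at rack x 78.6 mm and y 0.4 mm, stop about 0.087 by its travel and rear edge, jar at tray (−1.5, 57) mm, tick remover at (−1, −56) mm. The comb and tin are unmoved in the picture.

```bash
python3 -c "
from station import arm
print(arm.close_job())"
```

```text
the job is handed in; nothing more can be done
None
```

Both kits are made up and the job was handed in at about 40 s of the 128 s allowed. No verdict was reported.

**Brush kit:** The bristle brush stands by the wall at rack x ≈ 79 mm, y ≈ 0.4 mm, upright and square to within about 1°. The pin brush is behind it. I slid the stop up until the force rose to 17 N and it would move no further. It reads about 0.087, taken from its travel and the position of its rear edge.

**Tick kit:** The middle-sized jar (62 mm high, 53 mm lid) stands in the ring at tray x ≈ −1.5 mm, y ≈ 57 mm, with its lid at about 65 mm as expected on the tray floor. The tick remover lies flat at tray x ≈ −1 mm, y ≈ −56 mm, within 1° of lengthwise. In the last pictures the comb and balm tin are where they were.

**Weaker checks:**
- **Pin brush:** the last depth measurement mixed it with the bristle brush behind it, so its position rests on the pictures and on the stop being tight.
- **Ring:** an early pixel reading of its centre was about 5 mm off the depth reading. I used the depth reading, and the wrist view later agreed with it to about 2 px.

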